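# Turn a trunk-door lock cap up and line it up for unscrewing

## Robot

A 6-joint arm with a two-finger parallel gripper is mounted at the origin on the work surface. World frame = base frame: x ahead of the robot, y to its left, z up, the work surface at z = 0. Lengths are in m, angles in rad, forces in N, time in s.
With the tool pointing down it reaches from about 0.325 to 0.925 m from the base axis. Payload 3.1 kg.
Tool frame: the origin (TCP) lies at the very end of the fingers, on their centre line; the grasp point (between the pads) lies 19 mm behind it; z points along the fingers, y is the direction in which the jaws open and shut (so a half turn about z gives the same grasp; the last joint's range is limited). The gripper opens to 85 mm and grips with 20 to 120 N. Pads are 22 mm wide; open, the fingers measure 114 mm over their backs; the gripper's body (76 mm by 85 mm) begins 54 mm behind the grasp point. The pads swing forward as they close: fully open they stand 13 mm farther back than shut.
Start: joints at [1.211, 0.217, 1.613, -0, 1.311, -0.112], TCP at [0.153, 0.606, 0.231] pointing down, gripper open.
Joint ranges: [-2.75, 2.75], [-0.78, 2.1], [0.31, 2.55], [-1.13, 4.27], [0.13, 2.63], [-2.58, 2.58]. Speed limits (rad/s): [2.79, 2.79, 3.14, 3.14, 3.14, 3.14].

## Interface

Orientations are given as a 3x3 rotation matrix whose columns are the frame's x, y, z axes.
In Python, from cell import state, snapshot, hand_in gives the robot as it stands. The module is installed in compiled form; this text tells all that it offers.
- The arm moves only by the tool send_rows, never from a script. Its argument "series" is a list of rows, each an object of numbers: "grip": the opening, from 0 (shut) to 1 (fully open); "x", "y", "z": the shift along the tool's x, y, z in m; "twist": the turn about the tool's z in degrees. In form: [{"grip": .., "x": .., "y": .., "z": .., "twist": ..}, ...]. A call has 1 to 5 rows; each row shifts and turns the commanded pose from where the row before left it, along the tool's axes as they then stand; what a row does not reach is not made up. A row lasts 1/10 s, in which the tool goes at most 50 mm and 8.59 degrees, less where a joint would pass 70% of its speed; a pose out of reach is approached as far as the arm can. A call with a gripper value outside its range is refused whole. The fingers move at their own pace and stop on an object; "squeeze" is the grip in N (left out, the last holds). Time passes only in rows, so rows that do not move let the fingers close. It gives the time, the measured TCP pose, the force and the opening at its end, in the units of the state.
- state(): the state, without advancing time (a new reading comes with each control period).
- snapshot(name): name is "scene" or "top" or "wrist"; returns a dict with "pixels" (420x560x3 uint8, red, green, blue), "z_map" (420x560 float32, m along the optical axis (not along the pixel's ray), 0 where there is no reading), "fx", "fy", "cx", "cy" (pixels), "cam_to_world" (4x4, takes a point from camera to world coordinates); the wrist camera has in their place "tool_from_camera" (4x4, takes a point from camera to tool coordinates, whose origin is the TCP and whose axes are the flange's). Camera axes: x right, y down, z forward; pixel columns grow to the right and rows downward; lengths in m; the calibration is good to about 2 mm. A picture is of the moment at which its call begins: read the wrist's pose just before it.
- hand_in(): hands the job in, once; it reports no verdict.
The state is a dict: "time_s": time; "joint_pos": joint angles; "dq": joint speeds; "tau": joint torques, N m; "eef_pos": TCP position; "tool_rot": TCP orientation; "ft_force": force on the tool from outside, world axes, zero at the start; "moment": the same for the moment, N m; "grip_width": finger opening in m.
Only numpy, scipy, OpenCV 4.12 (cv2) and the standard library are available. Lean on these libraries where they do the work, as an engineer would, in place of code of your own. Each camera call takes 0.05 s, during which the arm holds its last target. There are 200 camera calls.

## Task

Two trunk-door locks lie brass cap up with a long side against the dark wooden stop strip, while a third lies dark iron side up on the open bench. Turn this third lock over so that its brass cap with the four screws faces up, and set it flat and square, its long side right up against the strip, midway between the other two, ready for its cap to be unscrewed. Handle it gently: never let it drop or flop over, and leave the other two locks, the glass jar, the count wheel and the hammer tail where they are.

Things in the scene. Friction and masses are not known exactly. Their poses are not given: they have to be found in the camera images.
- lock: Lock to turn over, off a clock's trunk door: flat block, 46 (body x) x 64 (body y) x 12 mm (body z), square edges, about 180 g; origin at its centre. Body z points out of the plain dark iron face (two small rivets): up at the start, down at the end; either long side may face the strip. Stood on a long edge (46 mm tall) it stays up by itself, but tips if leant over 14 degrees.
- lock_cap (a point): Centre of that lock's other broad face, the cap: bright brass with four steel screw heads near the corners and a black keyhole, all under 1 mm proud. 6 mm from the lock's origin along body -z. A thin brass strip with the end of the drawn-in bolt lies flush along one long edge.
- lock_left: Lock already in place at the strip's +y end, loose, same make and size as the third, but lying brass cap up: body z points up out of the cap, long side (body y) along the strip and touching it. Origin at its centre, 125 mm from the strip's middle.
- lock_right: Lock already in place at the strip's -y end, otherwise as lock_left, 125 mm to the other side of the strip's middle. The two are 250 mm apart centre to centre, with a free gap of 186 mm between their ends.
- strip: Stop strip of dark wood screwed to the bench, 25 (body x) x 380 (body y) x 12 mm high; origin at the centre of its underside. Body x points away from the robot, y along the strip. The locks lie against its robot-side face, body x = -12.5 mm: a lock touching it has its centre at body x = -35.5 mm; the middle place is at body y = 0.
- jar: Green glass jar with a steel lid, 60 mm across, 85 mm high, upright, about 250 g; origin at the centre of its underside. Bystander.
- count_wheel: Brass count wheel lying flat, 60 mm across, 3 mm thick, notched rim, with a hub 14 mm across and 10 mm high in all; origin at the centre of its underside. Bystander.
- hammer_tail: Steel hammer tail lying flat: a bent bar about 80 mm long, 7 mm wide, 5 mm thick, with a boss 14 mm across and 8 mm high at one end; origin under the boss, body x along the bar. Bystander.
Things that resemble listed ones, but are neither listed nor needed, are in the scene too. What is shaped like the lock_right but red is not meant. What is shaped like the lock_left but purple is not meant.

How it is judged:
At the end, for the whole second after the job is handed in: The third lock lies flat on the bench (within 3.5 degrees), brass cap up, released and at rest; its long side is parallel to the strip within 4 degrees and touching it within about 2.5 mm; its centre is 117 to 133 mm from the centres of both other locks, which are within 8 mm of where they started (angle between lock's own z axis and vertical above 3.08 rad and height (world z) of lock below 0.0085 m and x of lock in the frame of strip between -0.0385 and -0.033 m and angle between the y axis of lock and the y axis of strip, either way round below 0.07 rad and horizontal distance between lock and lock_left between 0.117 and 0.133 m and horizontal distance between lock and lock_right between 0.117 and 0.133 m and linear speed of lock below 0.01 m/s and distance of each of lock_left, lock_right from where it was at the start of the episode below 0.008 m).
It fails at once if the lock is dropped or flops over: it moves faster than 0.4 m/s while the fingers do not hold it (a free fall of 8 mm), or spins faster than 12 rad/s ((linear speed of lock above 0.4 m/s and contact force between lock and the fingers below 0.2 N) or angular speed of lock above 12 rad/s).
It fails at once if one of the other two locks is shifted by more than 8 mm (distance of any of lock_left, lock_right from where it was at the start of the episode above 0.008 m).
It fails at once if the jar, the count wheel or the hammer tail is shifted by more than 10 mm (distance of any of jar, count_wheel, hammer_tail from where it was at the start of the episode above 0.01 m).
It also fails if it takes over 67 s, if anything falls off the work surface, if the arm or the gripper's body presses on something with over 40 N, if the wrist force passes 120 N, or if a joint passes its speed limit or range.

## Working session

There is one attempt and no reset: what is moved stays moved. The work goes in short steps, Python scripts to look and compute and a tool call to move; the robot and the scene stay as the last step left them, time stands still between calls to the robot, and variables do not carry over. Pictures are saved under pics/ and viewed, about 8 in all and at most 12, crops included, and the job is handed in when it is done.

Besides the shell and the picture viewer there is one more tool, called after ">>>" as a command line: name --argument value ..., lists and objects as JSON in quotes. send_rows: Moves the arm, as the interface text tells. Its arguments: {"type":"object","properties":{"series":{"type":"array","items":{"type":"object","properties":{"grip":{"type":"number"},"x":{"type":"number"},"y":{"type":"number"},"z":{"type":"number"},"twist":{"type":"number"}}}},"squeeze":{"type":"number"}},"required":["series"]}

```bash
mkdir -p pics
cat > h.py <<'E'
import numpy as np, cv2
from cell import state, snapshot, hand_in
def grab(n,name):
    s=snapshot(n); np.savez('pics/'+name+'.npz',**s); cv2.imwrite('pics/'+name+'.png',s['pixels'][:,:,::-1]); return s
def world(s,T=None):
    T=s['cam_to_world'] if T is None else T
    z=s['z_map']; v,u=np.mgrid[:z.shape[0],:z.shape[1]]
    P=np.stack([(u-s['cx'])/s['fx']*z,(v-s['cy'])/s['fy']*z,z,np.ones_like(z)],-1)
    return (P@np.asarray(T).T)[...,:3]
E
python3 - <<'E'
from h import *
print(state())
for n in('top','scene'):
    s=grab(n,n); print(s['fx'],s['cam_to_world'])
a=np.vstack([cv2.imread('pics/top.png')])
cv2.imwrite('pics/top_b.png',cv2.resize(a,(800,600)))
E
```

```text
{'time_s': 0.0, 'joint_pos': array([ 1.21081391e+00,  2.17741640e-01,  1.61498260e+00, -2.12248971e-05,
        1.31131072e+00, -1.12163213e-01]), 'dq': array([ 0.00117022,  0.00087255, -0.00088052,  0.00098389, -0.00062085,
        0.00262961]), 'tau': array([ 2.03615025e-03, -3.96839547e+01, -3.03861094e+01,  3.41988539e-05,
        9.54542571e-03,  7.63443154e-06]), 'eef_pos': array([0.15296957, 0.60512059, 0.22995075]), 'tool_rot': array([[-9.69450890e-01,  2.45284049e-01, -8.41120730e-04],
       [ 2.45285361e-01,  9.69448211e-01, -2.29298487e-03],
       [ 2.52990373e-04, -2.42925083e-03, -9.99997017e-01]]), 'ft_force': array([ 0.89169248, -0.22013864, -0.42626969]), 'moment': array([-0.00285996, -0.00729653, -0.0271113 ]), 'grip_width': 0.08537246309913113}
543.5383471295211 [[-0.02079862 -0.99723952  0.0712795   0.49196547]
 [-0.9997622   0.02121267  0.00505677 -0.01514856]
 [-0.00655484 -0.07115737 -0.99744356  1.22432264]
 [ 0.          0.          0.          1.        ]]
407.8016414022936 [[-0.3029809   0.75578845 -0.58050529  1.22586797]
 [ 0.95284546  0.25109458 -0.17040258  0.20061714]
 [ 0.01697343 -0.60476056 -0.79622646  0.90097244]
 [ 0.          0.          0.          1.        ]]
```

View pics/top_b.png

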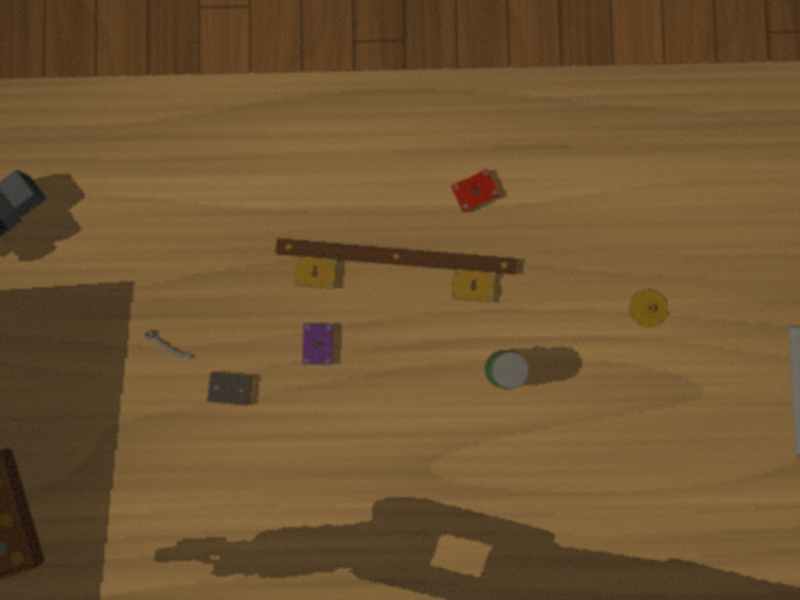

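View pics/scene.png

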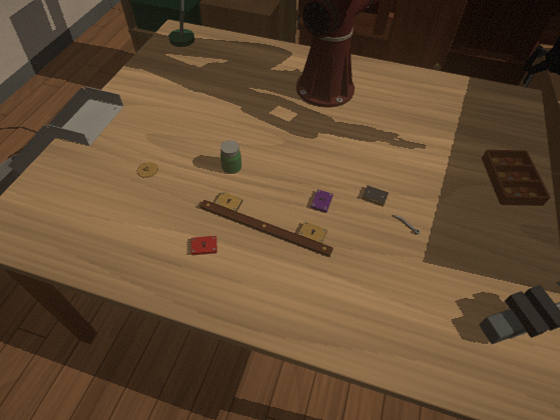

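The top view (800×600) shows the dark lock at (230,389), the strip running from (277,246) to (522,266), and the brass locks at (316,272) and (474,286). The hammer tail runs from (150,334) to (192,356), with the purple decoy at (319,343) and the jar at (508,370). The tool can only translate and twist, so I'll turn the lock about its long axis inside the pads, using the strip and bench as stops.

Run:
```python
from h import *
s=dict(np.load('pics/top.npz')); W=world(s); px=s['pixels'].astype(int)
def rect(name,u,v,r,zlo,zhi,col=None):
    u=int(u*.7);v=int(v*.7)
    m=np.zeros(W.shape[:2],bool); m[v-r:v+r,u-r:u+r]=1
    m&=(W[...,2]>zlo)&(W[...,2]<zhi)
    if col is not None: m&=col
    p=W[m][:,:2].astype(np.float32)*1000
    c,sz,a=cv2.minAreaRect(p); print(name,m.sum(),np.round(c,1),np.round(sz,1),round(a,2),'z',np.round(np.percentile(W[m][:,2],[5,50,95])*1000,1))
bright=px.sum(2)
yel=(px[...,0]>120)&(px[...,2]<70)
print('bench z',W[300:320,250:300,2].mean())
dark=px.max(2)<95
rect('lock',230,389,26,.006,.02)
rect('left',316,272,22,.006,.02,yel)
rect('right',474,286,22,.006,.02,yel)
rect('purple',319,343,24,.006,.02)
brown=(px[...,0]<110)
m=np.zeros(W.shape[:2],bool); m[160:200,185:375]=1
m&=(W[...,2]>.006)&(W[...,2]<.02)&brown&(px[...,0]>px[...,2]+10)
c,sz,a=cv2.minAreaRect(W[m][:,:2].astype(np.float32)*1000); print('strip',c,sz,a)
for n,u,v in [('tail tip',192,356),('boss',150,334),('jar',508,370),('lock',230,389)]:
    print(n,np.round(W[int(v*.7),int(u*.7)],4))
i=s['pixels'][150:300,90:390,::-1]; cv2.imwrite('pics/c1.png',cv2.resize(i,None,fx=2.6,fy=2.6,interpolation=2))
```

```text
bench z 0.0019335499839133886
lock 614 [446.9 246.6] [ 97.8 106.7] 3.23 z [ 7.4 11.6 15.5]
left 69 [624.9 126.2] [75.2 36.7] 88.33 z [ 7.5 11.5 15.1]
right 81 [ 585.  -121.3] [55.3 71.1] 43.88 z [ 7.4 11.6 15.2]
purple 590 [513.6 125.4] [93.1 70.9] 4.98 z [ 7.6 11.6 15.6]
strip (623.240966796875, -6.9314727783203125) (379.8183898925781, 69.8675537109375) 84.21907806396484
tail tip [ 0.4945  0.3146 -0.0005]
boss [0.5316 0.3772 0.0086]
jar [ 0.4639 -0.1701  0.084 ]
lock [0.4422 0.2517 0.0106]
```

View pics/c1.png

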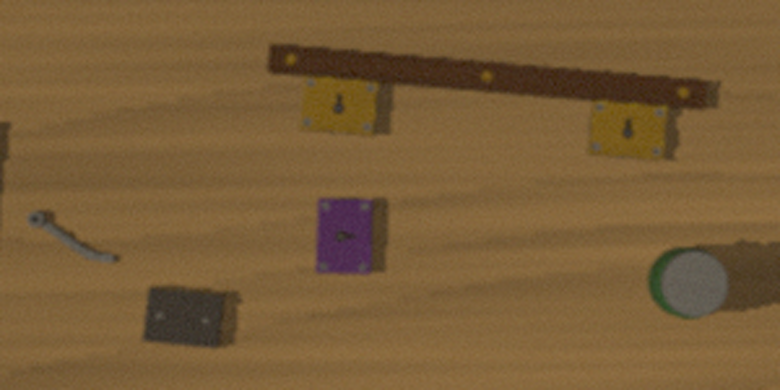

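The crop shows the lock corners at (150,288), (226,293), (221,346) and (145,340), and the strip screws at (291,60), (487,77) and (683,93). Depth is noisy here, so I'll intersect pixel rays with the known heights instead.

```bash
cat >> h.py <<'E'
def ray(s,uv,z,T=None):
    T=np.asarray(s['cam_to_world'] if T is None else T); uv=np.atleast_2d(np.array(uv,float))
    d=np.c_[(uv[:,0]-s['cx'])/s['fx'],(uv[:,1]-s['cy'])/s['fy'],np.ones(len(uv))]@T[:3,:3].T
    return T[:3,3]+d*((z-T[2,3])/d[:,2])[:,None]
E
python3 - <<'E'
from h import *
s=dict(np.load('pics/top.npz'))
def f(n,pts,z=.012):
    P=ray(s,np.array(pts)/2.6-.3+[90,150],z)[:,:2]*1000
    print(n,P.mean(0).round(1),P.round(1).tolist())
    if len(P)==4:
        e=P[1]-P[0]+P[2]-P[3]; g=P[3]-P[0]+P[2]-P[1]
        print('   long',np.linalg.norm(e)/2,'short',np.linalg.norm(g)/2,'ang of +y vs long deg',np.degrees(np.arctan2(e[0],-e[1])))
f('lock',[(150,288),(226,293),(221,346),(145,340)])
f('left',[(303,78),(379,82),(374,135),(301,130)])
f('right',[(591,102),(668,105),(664,158),(589,153)])
f('screws',[(291,60),(487,77),(683,93)])
f('stripface',[(270,72),(716,107)])
f('tail',[(116,259),(38,218)],.005)
f('jar',[(692,283)],.085)
f('purple',[(319,198),(374,200),(372,273),(317,272)])
E
```

```text
lock [443.4 251.2] [[468.4, 281.5], [462.8, 216.5], [417.9, 221.1], [424.3, 285.9]]
   long 65.24524879576033 short 44.733571950713575 ang of +y vs long deg -5.2795494236811145
left [621.2 117.4] [[646.4, 148.4], [641.5, 82.8], [595.6, 87.8], [601.3, 150.7]]
   long 64.46500346419089 short 45.58752494635821 ang of +y vs long deg -4.699264002813163
right [ 595.8 -130.9] [[620.2, -99.7], [616.2, -165.9], [570.5, -161.1], [576.2, -96.8]]
   long 65.42507004350932 short 45.00228446280812 ang of +y vs long deg -4.249648219952262
screws [644.1 -10.3] [[662.3, 158.6], [643.8, -10.5], [626.3, -179.1]]
stripface [632.9 -15.1] [[652.2, 176.9], [613.5, -207.1]]
tail [512.1 346.2] [[493.8, 312.5], [530.5, 379.9]]
jar [ 464.8 -171.8] [[464.8, -171.8]]
purple [509.6 113.6] [[542.4, 135.9], [539.7, 88.7], [477.3, 91.3], [479.1, 138.4]]
   long 47.19433726771149 short 62.898564519443866 ang of +y vs long deg -2.7566305725180067
```

>>> send_rows --series '[{"grip": 1, "twist": -8.5}, {"grip": 1, "twist": -0.4, "x": -0.02, "y": -0.022}, {"grip": 1, "x": -0.031, "y": -0.034}, {"grip": 1, "x": -0.031, "y": -0.034}, {"grip": 1, "x": -0.031, "y": -0.034}]' --squeeze 20

```text
schema error: expected keys grip, x, y, z, twist
```

>>> send_rows --series '[{"grip": 1, "x": -0.031, "y": -0.034}, {"grip": 1, "x": -0.031, "y": -0.034}, {"grip": 1, "x": -0.031, "y": -0.034}, {"grip": 1, "x": -0.031, "y": -0.034, "z": 0.02}, {"grip": 1, "x": -0.031, "y": -0.034, "z": 0.02}]'

```text
schema error: expected keys grip, x, y, z, twist
```

>>> send_rows --series '[{"grip": 1, "z": 0.03}, {"grip": 1, "z": 0.03}, {"grip": 1, "z": 0.0}, {"grip": 1, "z": 0.0}]'

```text
schema error: expected keys grip, x, y, z, twist
```

```bash
cat >> h.py <<'E'
def wrist(name):
    st=state(); s=snapshot('wrist'); T=np.eye(4); T[:3,:3]=st['tool_rot']; T[:3,3]=st['eef_pos']
    s['cam_to_world']=T@s['tool_from_camera']; np.savez('pics/'+name+'.npz',**s); cv2.imwrite('pics/'+name+'.png',s['pixels'][:,:,::-1]); return s
E
python3 - <<'E'
from h import *
st=state(); print(st['eef_pos'],st['tool_rot'],st['ft_force'],st['time_s'])
wrist('w1')
E
```

```text
[0.15298639 0.60521428 0.23005189] [[-9.69452207e-01  2.45278919e-01 -8.18903106e-04]
 [ 2.45280129e-01  9.69449963e-01 -2.10431725e-03]
 [ 2.77740924e-04 -2.24089566e-03 -9.99997451e-01]] [0.60795604 0.07016558 0.08150394] 0.1
```

View pics/w1.png

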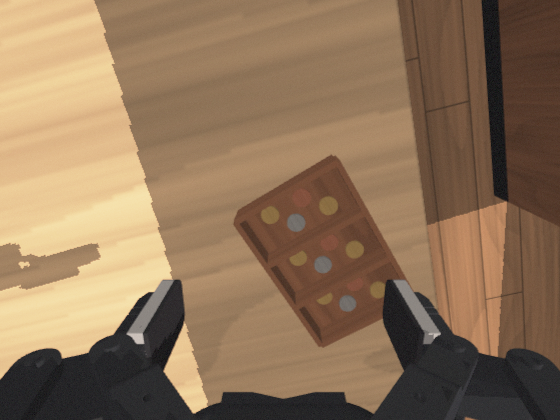

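All five keys are required in every row, so none of those moves ran and the arm is still at the start. (4 pictures viewed; this one shows only the parts tray and the open fingers.)

>>> send_rows --series '[{"grip": 1, "x": 0, "y": 0, "z": 0, "twist": -8.5}, {"grip": 1, "x": -0.023, "y": -0.02, "z": 0, "twist": -0.4}, {"grip": 1, "x": -0.031, "y": -0.034, "z": 0, "twist": 0}, {"grip": 1, "x": -0.031, "y": -0.034, "z": 0, "twist": 0}, {"grip": 1, "x": -0.031, "y": -0.034, "z": 0, "twist": 0}]' --squeeze 20

```text
time_s: 0.65
eef_pos: [0.2578, 0.4721, 0.2308]
tool_rot: [[-0.996, 0.091, -0.0], [0.091, 0.996, -0.001], [0.0, -0.001, -1.0]]
ft_force: [1.1, 0.0, 0.3]
grip_width: 0.0853
```

>>> send_rows --series '[{"grip": 1, "x": -0.031, "y": -0.034, "z": 0, "twist": 0}, {"grip": 1, "x": -0.031, "y": -0.034, "z": 0, "twist": 0}, {"grip": 1, "x": -0.031, "y": -0.034, "z": 0, "twist": 0}, {"grip": 1, "x": -0.031, "y": -0.034, "z": 0.02, "twist": 0}, {"grip": 1, "x": -0.031, "y": -0.034, "z": 0.02, "twist": 0}]'

```text
time_s: 1.15
eef_pos: [0.3972, 0.289, 0.1918]
tool_rot: [[-0.996, 0.092, 0.002], [0.092, 0.996, 0.001], [-0.002, 0.002, -1.0]]
ft_force: [0.6, 0.8, 0.5]
grip_width: 0.0854
```

>>> send_rows --series '[{"grip": 1, "x": -0.031, "y": -0.034, "z": 0.03, "twist": 0}, {"grip": 1, "x": 0, "y": 0, "z": 0.03, "twist": 0}, {"grip": 1, "x": 0, "y": 0, "z": 0, "twist": 0}, {"grip": 1, "x": 0, "y": 0, "z": 0, "twist": 0}]'

```text
time_s: 1.55
eef_pos: [0.4203, 0.2567, 0.1337]
tool_rot: [[-0.996, 0.092, -0.002], [0.092, 0.996, -0.001], [0.002, -0.001, -1.0]]
ft_force: [-0.1, -0.0, 0.7]
grip_width: 0.0851
```

Run:
```python
from h import *
st=state(); print(st['eef_pos'],st['tool_rot'],st['ft_force'],st['time_s'])
wrist('w2')
```

```text
[0.42029606 0.25668442 0.13371659] [[-9.95715803e-01  9.24425709e-02 -2.10030681e-03]
 [ 9.24440156e-02  9.95717702e-01 -6.01279916e-04]
 [ 2.03572881e-03 -7.92864709e-04 -9.99997614e-01]] [-0.11162262 -0.04710617  0.68086014] 1.55
```

View pics/w2.png

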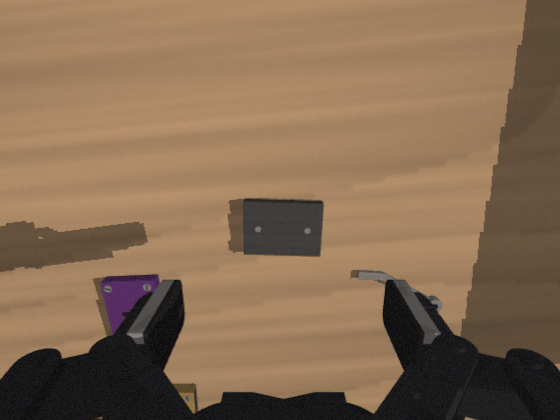

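The wrist view shows the lock's dark face spanning (244,201) to (322,256), with the hammer tail right of it at (353,273)–(440,305).

Run:
```python
from h import *
s=dict(np.load('pics/w2.npz')); T=s['cam_to_world']; print('cam',T.round(3))
P=ray(s,[(245,202),(322,202),(320,256),(244,254)],.012)[:,:2]*1000
print(P.round(1),P.mean(0),np.linalg.norm(np.diff(P,axis=0),axis=1))
print(ray(s,[(353,273),(440,305)],.005))
c=s['pixels'][185:275,220:345,::-1]; cv2.imwrite('pics/c2.png',cv2.resize(c,None,fx=6,fy=6,interpolation=2))
```

```text
cam [[ 0.093  0.945  0.314  0.338]
 [ 0.996 -0.088 -0.03   0.265]
 [-0.001  0.315 -0.949  0.278]
 [ 0.     0.     0.     1.   ]]
[[414.4 227.3]
 [420.  288.1]
 [466.9 283.7]
 [459.2 220.7]] [440.13942373 254.95364907] [61.11705926 47.12162712 63.51911469]
[[0.48930453 0.31193236 0.005     ]
 [0.52889342 0.38908458 0.005     ]]
```

View pics/c2.png

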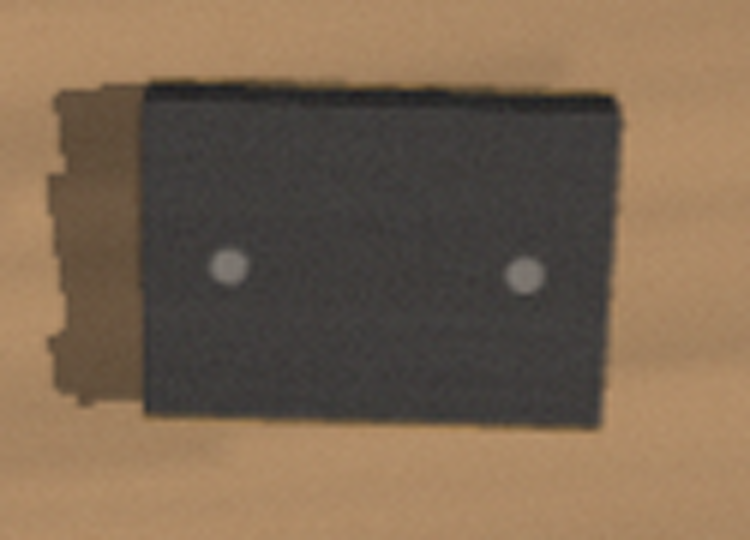

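Run:
```python
from h import *
s=dict(np.load('pics/w2.npz'))
P=ray(s,np.array([(143,100),(618,112),(601,428),(145,414)])/6-.4+[220,185],.012)[:,:2]*1000
print(P.round(1),P.mean(0),np.linalg.norm(np.diff(P,axis=0),axis=1))
for a,b in((0,1),(3,2)): d=P[b]-P[a]; print(np.degrees(np.arctan2(d[0],d[1])))
R=state()['tool_rot'][:2,:2]; c=P.mean(0); yaw=np.radians(5.3)
print('lock centre in tool mm',R.T@(c-state()['eef_pos'][:2]*1000))
```

```text
[[413.6 226.1]
 [421.1 288.5]
 [466.9 283.5]
 [458.9 220.5]] [440.11817402 254.6826525 ] [62.87406618 46.01595979 63.51318788]
6.828744523950834
7.243583979372596
lock centre in tool mm [-19.05809103  -1.08600709]
```

>>> send_rows --series '[{"grip": 1, "x": -0.002, "y": -0.002, "z": 0.04, "twist": 0.6}, {"grip": 1, "x": 0, "y": 0, "z": 0.04, "twist": 0}, {"grip": 1, "x": 0, "y": 0, "z": 0.03, "twist": 0}, {"grip": 1, "x": 0, "y": 0, "z": 0.015, "twist": 0}, {"grip": 1, "x": 0, "y": 0, "z": 0, "twist": 0}]'

```text
time_s: 2.1
eef_pos: [0.4217, 0.2554, 0.0085]
tool_rot: [[-0.995, 0.101, -0.002], [0.101, 0.995, -0.001], [0.002, -0.001, -1.0]]
ft_force: [0.3, 0.6, 0.1]
grip_width: 0.0856
```

>>> send_rows --series '[{"grip": 1, "x": 0, "y": 0, "z": 0.005, "twist": 0}, {"grip": 1, "x": 0, "y": 0, "z": 0, "twist": 0}]'

```text
time_s: 2.3
eef_pos: [0.4242, 0.2558, 0.0057]
tool_rot: [[-0.995, 0.102, 0.003], [0.102, 0.995, 0.001], [-0.003, 0.002, -1.0]]
ft_force: [-0.2, -0.6, -0.2]
grip_width: 0.0853
```

>>> send_rows --series '[{"grip": 0.6, "x": 0, "y": 0, "z": 0, "twist": 0}, {"grip": 0.6, "x": 0, "y": 0, "z": 0, "twist": 0}, {"grip": 0.6, "x": 0, "y": 0, "z": 0, "twist": 0}, {"grip": 0.6, "x": 0, "y": 0, "z": 0, "twist": 0}, {"grip": 0.6, "x": 0, "y": 0, "z": 0, "twist": 0}]' --squeeze 20

```text
time_s: 2.8
eef_pos: [0.4259, 0.2547, 0.008]
tool_rot: [[-0.995, 0.102, 0.005], [0.102, 0.995, -0.0], [-0.005, 0.0, -1.0]]
ft_force: [-3.2, -6.4, 17.5]
grip_width: 0.0544
```

Run:
```python
from h import *
st=state(); print(st['eef_pos'],st['ft_force'],st['moment'],st['grip_width'],st['time_s'])
wrist('w3')
```

```text
[0.42593104 0.25466989 0.00796114] [-3.21155244 -6.36468048 17.46999586] [-0.61029685  0.38121377 -0.04955733] 0.05439545070249118 2.8
```

View pics/w3.png

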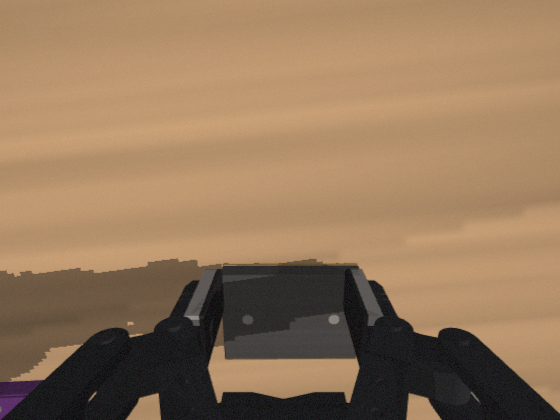

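The gripper closed to 54 mm with 17 N upward force. The tips swung forward onto the lock's top face because, when open, they sit up to 13 mm behind the TCP. I'll lift, reopen and go lower.

>>> send_rows --series '[{"grip": 0.62, "x": 0, "y": 0, "z": -0.008, "twist": 0}, {"grip": 1, "x": 0, "y": 0, "z": -0.004, "twist": 0}, {"grip": 1, "x": 0, "y": 0, "z": 0, "twist": 0}, {"grip": 1, "x": 0, "y": 0, "z": 0, "twist": 0}, {"grip": 1, "x": 0, "y": 0, "z": 0, "twist": 0}]'

```text
time_s: 3.35
eef_pos: [0.4223, 0.2545, 0.0156]
tool_rot: [[-0.995, 0.103, -0.001], [0.103, 0.995, -0.0], [0.001, -0.0, -1.0]]
ft_force: [0.5, 0.1, 0.4]
grip_width: 0.0857
```

Run:
```python
from h import *
st=state(); print(st['eef_pos'],st['tool_rot'],st['ft_force'],st['grip_width'],st['time_s'])
s=wrist('w4')
c=s['pixels'][210:420,150:430,::-1]; cv2.imwrite('pics/c4.png',cv2.resize(c,None,fx=2.8,fy=2.8,interpolation=2))
```

```text
[0.42228999 0.25451225 0.01562104] [[-9.94717896e-01  1.02641133e-01 -1.05160794e-03]
 [ 1.02641594e-01  9.94718326e-01 -3.93601411e-04]
 [ 1.00565400e-03 -4.99461083e-04 -9.99999370e-01]] [0.45394987 0.07261085 0.39576494] 0.08568152198199641 3.35
```

View pics/c4.png

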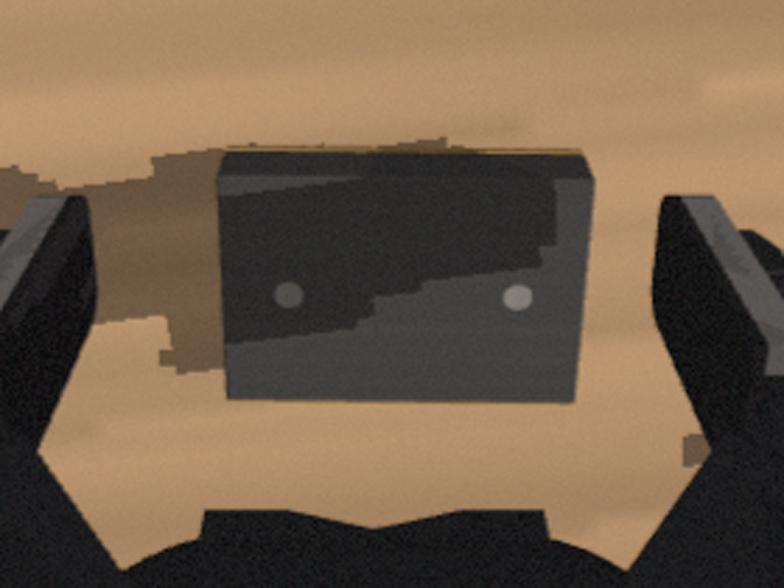

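The crop shows the lock still flat between the open fingers, with top-face corners at (218,180), (594,180), (575,403) and (229,399). That makes 8 pictures viewed.

Run:
```python
from h import *
s=dict(np.load('pics/w4.npz'))
P=ray(s,np.array([(218,180),(594,180),(575,403),(229,399)])/2.8-.4+[150,210],.012)[:,:2]*1000
print(P.round(1),P.mean(0),np.linalg.norm(np.diff(P,axis=0),axis=1))
R=state()['tool_rot'][:2,:2]; 
print('corners in tool mm',(P-state()['eef_pos'][:2]*1000)@R)
```

```text
[[416.5 229.2]
 [423.1 292.3]
 [468.7 287.3]
 [461.2 224.3]] [442.3680975  258.26691224] [63.48231225 45.87231741 63.51658987]
corners in tool mm [[  3.16857889 -25.81381785]
 [  3.15184355  37.66848367]
 [-42.71980087  37.424049  ]
 [-41.81497002 -26.08608663]]
```

>>> send_rows --series '[{"grip": 1, "x": 0, "y": 0, "z": 0.01, "twist": 0}, {"grip": 1, "x": 0, "y": 0, "z": 0.005, "twist": 0}, {"grip": 1, "x": 0, "y": 0, "z": 0.002, "twist": 0}, {"grip": 1, "x": 0, "y": 0, "z": 0, "twist": 0}]'

```text
time_s: 3.8
eef_pos: [0.4221, 0.2543, -0.0018]
tool_rot: [[-0.995, 0.103, -0.002], [0.103, 0.995, -0.001], [0.002, -0.001, -1.0]]
ft_force: [0.2, 0.5, -0.5]
grip_width: 0.0853
```

>>> send_rows --series '[{"grip": 1, "x": 0, "y": 0.004, "z": 0, "twist": 0}, {"grip": 1, "x": 0, "y": 0, "z": 0.002, "twist": 0}, {"grip": 0.65, "x": 0, "y": 0, "z": 0, "twist": 0}, {"grip": 0.65, "x": 0, "y": 0, "z": 0, "twist": 0}, {"grip": 0.65, "x": 0, "y": 0, "z": 0, "twist": 0}]' --squeeze 20

```text
time_s: 4.3
eef_pos: [0.4234, 0.2588, -0.0026]
tool_rot: [[-0.995, 0.103, 0.0], [0.103, 0.995, 0.0], [-0.0, 0.0, -1.0]]
ft_force: [-0.0, 0.4, 1.3]
grip_width: 0.063
```

>>> send_rows --series '[{"grip": 0.5, "x": 0, "y": 0, "z": 0, "twist": 0}, {"grip": 0.5, "x": 0, "y": 0, "z": 0, "twist": 0}]'

```text
time_s: 4.5
eef_pos: [0.4234, 0.2588, -0.0026]
tool_rot: [[-0.995, 0.103, 0.0], [0.103, 0.995, 0.0], [-0.0, 0.0, -1.0]]
ft_force: [-1.8, 0.7, 3.7]
grip_width: 0.0632
```

>>> send_rows --series '[{"grip": 0.5, "x": 0, "y": 0, "z": -0.003, "twist": 0}, {"grip": 0.5, "x": 0, "y": 0, "z": -0.003, "twist": 0}, {"grip": 0.5, "x": 0, "y": 0, "z": -0.003, "twist": 0}, {"grip": 0.5, "x": 0, "y": 0, "z": 0, "twist": 0}, {"grip": 0.5, "x": 0, "y": 0, "z": 0, "twist": 0}]'

```text
time_s: 5.0
eef_pos: [0.4233, 0.2586, 0.0062]
tool_rot: [[-0.995, 0.103, 0.0], [0.103, 0.995, -0.0], [-0.0, 0.0, -1.0]]
ft_force: [-0.3, -0.2, -2.1]
grip_width: 0.0633
```

Run:
```python
from h import *
st=state(); print(st['eef_pos'],st['ft_force'],st['moment'],st['grip_width'],st['time_s'])
s=wrist('w5')
W=world(s)
R=st['tool_rot']
Q=(W-st['eef_pos'])@R   # tool coords
for x in range(6,-48,-6):
    m=(abs(Q[...,0]*1000-x)<2)&(abs(Q[...,1])<.022)&(W[...,2]<.06)&(s['z_map']>0)
    print(x,m.sum(),np.round(np.median(W[m][:,2])*1000,1) if m.sum() else '')
```

```text
[0.42330479 0.25857493 0.0061841 ] [-0.29220609 -0.1784983  -2.08528182] [-0.01285177  0.04525851  0.01580756] 0.06327443907268872 5.0
6 1996 13.6
0 1292 21.4
-6 818 21.7
-12 771 21.7
-18 783 21.7
-24 731 21.6
-30 694 21.6
-36 668 21.5
-42 300 21.2
```

The lock came up level: its top is at 21.5 mm along its whole width, so 20 N on this patch holds it rigidly. I'll lower it to about 2 mm clearance and see whether a lighter grip lets it pivot.

>>> send_rows --series '[{"grip": 0.5, "x": 0, "y": 0, "z": 0.004, "twist": 0}, {"grip": 0.5, "x": 0, "y": 0, "z": 0.003, "twist": 0}, {"grip": 0.73, "x": 0, "y": 0, "z": 0, "twist": 0}, {"grip": 0.735, "x": 0, "y": 0, "z": 0, "twist": 0}, {"grip": 0.74, "x": 0, "y": 0, "z": 0, "twist": 0}]'

```text
time_s: 5.55
eef_pos: [0.4233, 0.2586, -0.001]
tool_rot: [[-0.995, 0.103, -0.0], [0.103, 0.995, -0.0], [0.0, -0.0, -1.0]]
ft_force: [-0.7, 0.5, -1.6]
grip_width: 0.0635
```

```bash
cat >> h.py <<'E'
def prof(name,xs=range(10,-54,-4),hi=.07):
    st=state(); print(st['eef_pos'].round(4),st['ft_force'].round(2),st['grip_width'].round(4),st['time_s'])
    s=wrist(name); W=world(s); Q=(W-st['eef_pos'])@st['tool_rot']
    for x in xs:
        m=(abs(Q[...,0]*1000-x)<1.5)&(abs(Q[...,1])<.022)&(W[...,2]<hi)&(s['z_map']>0)
        if m.sum()>20: print(x,m.sum(),np.percentile(W[m][:,2]*1000,[10,50,90]).round(1))
E
python3 -c "
from h import *
prof('w6')"
```

```text
Traceback (most recent call last):
  File "h.py", line 18, in prof
    st=state(); print(st['eef_pos'].round(4),st['ft_force'].round(2),st['grip_width'].round(4),st['time_s'])
                                                                     ^^^^^^^^^^^^^^^^^^^^^^
AttributeError: 'float' object has no attribute 'round'
```

>>> send_rows --series '[{"grip": 0.743, "x": 0, "y": 0, "z": 0, "twist": 0}, {"grip": 0.743, "x": 0, "y": 0, "z": 0, "twist": 0}, {"grip": 0.746, "x": 0, "y": 0, "z": 0, "twist": 0}, {"grip": 0.746, "x": 0, "y": 0, "z": 0, "twist": 0}]'

```text
time_s: 5.95
eef_pos: [0.4233, 0.2586, -0.0008]
tool_rot: [[-0.995, 0.103, 0.0], [0.103, 0.995, 0.0], [-0.0, 0.0, -1.0]]
ft_force: [0.1, 0.1, -1.5]
grip_width: 0.064
```

```bash
sed -i "s/st\['grip_width'\].round(4)/round(st['grip_width'],5)/" h.py; python3 -c "
from h import *
prof('w6')"
```

```text
[ 0.4233  0.2586 -0.0008] [ 0.13  0.1  -1.45] 0.064 5.95
10 577 [0.3 1.1 1.8]
6 1069 [ 0.5  1.8 13.2]
2 704 [13.6 14.9 15.6]
-2 616 [14.2 14.9 15.6]
-6 616 [14.2 14.9 15.6]
-10 577 [14.2 14.9 15.6]
-14 580 [14.2 14.8 15.5]
-18 576 [14.3 14.9 15.6]
-22 527 [14.1 14.8 15.5]
-26 561 [14.1 14.7 15.4]
-30 539 [14.1 14.7 15.5]
-34 515 [14.1 14.7 15.4]
-38 495 [14.1 14.7 15.4]
-42 193 [13.7 14.3 14.9]
```

>>> send_rows --series '[{"grip": 0.749, "x": 0, "y": 0, "z": 0, "twist": 0}, {"grip": 0.749, "x": 0, "y": 0, "z": 0, "twist": 0}]'

```text
time_s: 6.2
eef_pos: [0.4233, 0.2587, -0.0008]
tool_rot: [[-0.995, 0.103, 0.0], [0.103, 0.995, 0.0], [-0.0, 0.0, -1.0]]
ft_force: [-0.5, -0.3, -0.7]
grip_width: 0.0639
```

```bash
python3 -c "
from h import *
prof('w6',range(4,-50,-9))"
```

```text
[ 0.4233  0.2587 -0.0008] [-0.49 -0.26 -0.74] 0.06392 6.2
4 2264 [ 1.   9.5 15. ]
-5 608 [13.9 14.6 15.3]
-14 553 [13.5 14.3 14.9]
-23 514 [13.2 13.8 14.4]
-32 510 [12.8 13.5 14.1]
-41 353 [12.3 12.8 13.5]
```

At grip 0.749 the lock droops, so it now pivots and its far edge is on the bench. I'll lift along the arc, with the far edge staying on the bench.

>>> send_rows --series '[{"grip": 0.749, "x": 0, "y": 0, "z": -0.001, "twist": 0}, {"grip": 0.749, "x": 0, "y": 0, "z": -0.001, "twist": 0}, {"grip": 0.749, "x": 0, "y": 0, "z": -0.001, "twist": 0}, {"grip": 0.749, "x": -0.0005, "y": 0, "z": -0.001, "twist": 0}, {"grip": 0.749, "x": 0, "y": 0, "z": 0, "twist": 0}]'

```text
time_s: 6.75
eef_pos: [0.4239, 0.2586, 0.0033]
tool_rot: [[-0.995, 0.103, 0.0], [0.103, 0.995, 0.0], [-0.0, 0.0, -1.0]]
ft_force: [-0.5, -0.1, -0.4]
grip_width: 0.0639
```

```bash
python3 -c "
from h import *
prof('w6',range(4,-50,-9))"
```

```text
[0.4239 0.2586 0.0033] [-0.46 -0.13 -0.4 ] 0.06389 6.75
4 2421 [ 1.  12.3 18.3]
-5 561 [17.  17.6 18.3]
-14 521 [15.8 16.4 17. ]
-23 476 [14.7 15.3 15.9]
-32 447 [13.5 14.1 14.7]
-41 340 [12.3 12.9 13.5]
```

>>> send_rows --series '[{"grip": 0.749, "x": -0.0003, "y": 0, "z": -0.002, "twist": 0}, {"grip": 0.749, "x": -0.0004, "y": 0, "z": -0.002, "twist": 0}, {"grip": 0.749, "x": -0.0005, "y": 0, "z": -0.002, "twist": 0}, {"grip": 0.749, "x": -0.0007, "y": 0, "z": -0.002, "twist": 0}, {"grip": 0.749, "x": -0.0008, "y": 0, "z": -0.002, "twist": 0}]'

```text
time_s: 7.3
eef_pos: [0.4265, 0.2583, 0.0134]
tool_rot: [[-0.995, 0.103, 0.0], [0.103, 0.995, -0.0], [-0.0, -0.0, -1.0]]
ft_force: [-0.9, -0.3, -0.7]
grip_width: 0.0641
```

```bash
python3 -c "
from h import *
prof('w6',range(8,-50,-6))"
```

```text
[0.4265 0.2583 0.0134] [-0.86 -0.26 -0.68] 0.06407 7.3
8 502 [0.3 1.1 1.8]
2 1243 [ 0.7 24.4 26. ]
-4 466 [23.2 23.9 24.6]
-10 428 [21.4 22.1 22.8]
-16 412 [19.6 20.2 20.8]
-22 366 [17.7 18.2 19.1]
-28 367 [15.9 16.5 17.2]
-34 331 [14.  14.6 15.3]
-40 257 [11.9 12.7 13.3]
```

The tilt is now 17°, but the lock's edge has slipped about 5 mm down the pads, so the grip was slightly too light. I'll lay it back down, regrip deeper, and lift again a little tighter.

>>> send_rows --series '[{"grip": 0.749, "x": 0.0008, "y": 0, "z": 0.002, "twist": 0}, {"grip": 0.749, "x": 0.0007, "y": 0, "z": 0.002, "twist": 0}, {"grip": 0.749, "x": 0.0005, "y": 0, "z": 0.002, "twist": 0}, {"grip": 0.749, "x": 0.0004, "y": 0, "z": 0.002, "twist": 0}, {"grip": 0.749, "x": 0.0003, "y": 0, "z": 0.002, "twist": 0}]'

```text
time_s: 7.85
eef_pos: [0.4239, 0.2587, 0.003]
tool_rot: [[-0.995, 0.103, 0.0], [0.103, 0.995, 0.0], [-0.0, 0.0, -1.0]]
ft_force: [0.8, 0.0, -0.5]
grip_width: 0.0643
```

```bash
python3 -c "
from h import *
prof('w6',range(8,-50,-6))"
```

```text
[0.4239 0.2587 0.003 ] [ 0.78  0.02 -0.45] 0.06428 7.85
8 541 [0.3 1.  1.7]
2 607 [12.3 13.  13.7]
-4 590 [12.4 13.1 13.8]
-10 572 [12.3 13.  13.7]
-16 549 [12.4 13.1 13.8]
-22 521 [12.4 13.  13.7]
-28 503 [12.4 13.1 13.7]
-34 487 [12.4 13.1 13.7]
-40 332 [12.3 12.9 13.5]
```

>>> send_rows --series '[{"grip": 0.78, "x": 0, "y": 0, "z": 0, "twist": 0}, {"grip": 0.78, "x": 0, "y": 0, "z": 0.003, "twist": 0}, {"grip": 0.78, "x": 0, "y": 0, "z": 0.003, "twist": 0}, {"grip": 0.748, "x": 0, "y": 0, "z": 0, "twist": 0}, {"grip": 0.748, "x": 0, "y": 0, "z": 0, "twist": 0}]'

```text
time_s: 8.4
eef_pos: [0.4234, 0.2584, -0.0032]
tool_rot: [[-0.995, 0.103, -0.001], [0.103, 0.995, -0.0], [0.001, -0.0, -1.0]]
ft_force: [0.4, -1.5, -1.7]
grip_width: 0.0636
```

>>> send_rows --series '[{"grip": 0.748, "x": 0, "y": 0, "z": 0, "twist": 0}, {"grip": 0.748, "x": 0, "y": 0, "z": -0.001, "twist": 0}, {"grip": 0.748, "x": 0, "y": 0, "z": -0.001, "twist": 0}, {"grip": 0.748, "x": 0, "y": 0, "z": -0.001, "twist": 0}, {"grip": 0.748, "x": 0, "y": 0, "z": -0.001, "twist": 0}]'

```text
time_s: 8.9
eef_pos: [0.4238, 0.2586, 0.0013]
tool_rot: [[-0.995, 0.103, 0.0], [0.103, 0.995, 0.0], [-0.0, 0.0, -1.0]]
ft_force: [0.7, 0.1, -1.9]
grip_width: 0.0638
```

```bash
python3 -c "
from h import *
prof('w6',range(8,-50,-6))"
```

```text
[0.4238 0.2586 0.0013] [ 0.66  0.09 -1.95] 0.06376 8.9
8 570 [0.3 1.  1.8]
2 780 [ 0.9 17.8 18.6]
-4 564 [16.7 17.3 17.9]
-10 546 [15.9 16.6 17.2]
-16 523 [15.3 15.9 16.6]
-22 481 [14.6 15.2 15.8]
-28 468 [13.8 14.5 15.1]
-34 444 [13.3 13.8 14.4]
-40 365 [12.4 13.  13.6]
```

>>> send_rows --series '[{"grip": 0.748, "x": -0.0003, "y": 0, "z": -0.002, "twist": 0}, {"grip": 0.748, "x": -0.0004, "y": 0, "z": -0.002, "twist": 0}, {"grip": 0.748, "x": -0.0005, "y": 0, "z": -0.002, "twist": 0}, {"grip": 0.748, "x": -0.0007, "y": 0, "z": -0.002, "twist": 0}, {"grip": 0.748, "x": -0.0008, "y": 0, "z": -0.002, "twist": 0}]'

```text
time_s: 9.45
eef_pos: [0.4266, 0.2583, 0.0114]
tool_rot: [[-0.995, 0.103, 0.0], [0.103, 0.995, 0.0], [-0.0, 0.0, -1.0]]
ft_force: [-0.7, -0.5, -1.0]
grip_width: 0.0639
```

```bash
python3 -c "
from h import *
prof('w6',range(8,-50,-6))"
```

```text
[0.4266 0.2583 0.0114] [-0.67 -0.5  -1.04] 0.06393 9.45
8 885 [ 0.5  1.7 19.9]
2 1180 [ 0.6 27.4 28.8]
-4 453 [25.4 26.2 26.8]
-10 409 [23.1 23.8 24.6]
-16 386 [20.8 21.5 22.2]
-22 346 [18.6 19.1 19.8]
-28 342 [16.2 16.8 17.5]
-34 312 [13.9 14.5 15.1]
-40 91 [11.7 12.4 12.9]
```

>>> send_rows --series '[{"grip": 0.7475, "x": -0.001, "y": 0, "z": -0.0022, "twist": 0}, {"grip": 0.7475, "x": -0.0012, "y": 0, "z": -0.0022, "twist": 0}, {"grip": 0.7475, "x": -0.0013, "y": 0, "z": -0.0022, "twist": 0}, {"grip": 0.7475, "x": -0.0014, "y": 0, "z": -0.0022, "twist": 0}, {"grip": 0.7475, "x": -0.0016, "y": 0, "z": -0.0022, "twist": 0}]'

```text
time_s: 10.0
eef_pos: [0.4331, 0.2576, 0.0223]
tool_rot: [[-0.995, 0.103, 0.0], [0.103, 0.995, -0.0], [-0.0, -0.0, -1.0]]
ft_force: [0.3, -0.0, -1.6]
grip_width: 0.0641
```

```bash
python3 -c "
from h import *
prof('w6',range(10,-50,-4))"
```

```text
[0.4331 0.2576 0.0223] [ 0.27 -0.03 -1.6 ] 0.06413 10.0
10 549 [ 0.4  1.2 31.1]
6 1550 [ 0.9 33.2 35.6]
2 1386 [ 0.8 37.6 39.5]
-2 704 [ 0.5  1.5 37.8]
-6 662 [ 0.5  1.6 34.5]
-10 236 [29.5 30.4 31.4]
-14 216 [26. 27. 28.]
-18 180 [22.8 23.9 24.9]
-22 183 [19.3 20.3 21.3]
-26 180 [16.  17.  18.1]
-30 170 [12.5 13.6 14.6]
-34 57 [10.8 11.3 11.6]
-42 309 [0.5 1.1 1.8]
-46 347 [0.4 1.  1.7]
```

>>> send_rows --series '[{"grip": 0.7475, "x": -0.002, "y": 0, "z": -0.0024, "twist": 0}, {"grip": 0.7475, "x": -0.0022, "y": 0, "z": -0.0022, "twist": 0}, {"grip": 0.7475, "x": -0.0025, "y": 0, "z": -0.002, "twist": 0}, {"grip": 0.7475, "x": -0.0028, "y": 0, "z": -0.0017, "twist": 0}, {"grip": 0.7475, "x": -0.003, "y": 0, "z": -0.0014, "twist": 0}]'

```text
time_s: 10.55
eef_pos: [0.4457, 0.2564, 0.032]
tool_rot: [[-0.995, 0.103, 0.0], [0.103, 0.995, 0.0], [-0.0, 0.0, -1.0]]
ft_force: [-0.1, -0.7, -1.4]
grip_width: 0.0636
```

```bash
python3 -c "
from h import *
prof('w6',range(10,-50,-4))"
```

```text
[0.4457 0.2564 0.032 ] [-0.12 -0.69 -1.41] 0.06362 10.55
10 622 [ 0.5  1.5 42.7]
6 1359 [ 0.8 43.5 45.3]
2 1322 [ 0.7 46.5 48.2]
-2 518 [ 0.5  1.3 46.1]
-6 386 [0.4 1.1 1.7]
-10 481 [ 0.4  1.2 36.2]
-14 116 [0.3 0.9 2. ]
-18 71 [24.3 24.9 25.6]
-26 38 [11.2 12.  12.8]
-34 172 [0.6 1.2 1.9]
-38 331 [0.2 1.  1.8]
-42 320 [0.3 1.  1.7]
-46 313 [0.3 0.9 1.6]
```

>>> send_rows --series '[{"grip": 0.748, "x": -0.0028, "y": 0, "z": -0.0005, "twist": 0}, {"grip": 0.748, "x": -0.0028, "y": 0, "z": -0.0012, "twist": 0}, {"grip": 0.748, "x": -0.003, "y": 0, "z": -0.001, "twist": 0}, {"grip": 0.748, "x": -0.003, "y": 0, "z": -0.0007, "twist": 0}, {"grip": 0.748, "x": -0.003, "y": 0, "z": -0.0004, "twist": 0}]'

```text
time_s: 11.1
eef_pos: [0.4602, 0.2548, 0.0357]
tool_rot: [[-0.995, 0.103, 0.0], [0.103, 0.995, 0.0], [-0.0, 0.0, -1.0]]
ft_force: [-0.4, 0.6, -2.3]
grip_width: 0.0642
```

```bash
python3 -c "
from h import *
prof('w6',range(14,-40,-2))"
```

```text
[0.4602 0.2548 0.0357] [-0.45  0.61 -2.28] 0.0642 11.1
14 411 [0.3 1.  1.8]
12 408 [0.3 1.1 1.8]
10 688 [ 0.5  1.8 47.2]
8 1292 [ 0.8 46.4 47.9]
6 1345 [ 0.7 47.3 48.9]
4 1319 [ 0.8 48.2 49.7]
2 1298 [ 0.8 49.2 50.7]
0 1200 [ 0.8 50.  51.3]
-2 705 [ 0.5  1.8 50.9]
-4 434 [ 0.3  1.1 17.2]
-6 418 [0.3 1.1 9.4]
-8 440 [0.4 1.1 9.3]
-10 350 [0.3 1.  1.7]
-12 130 [0.  0.9 1.6]
-34 89 [0.7 1.2 2.1]
-36 291 [0.4 1.1 1.7]
-38 332 [0.3 1.  1.8]
```

The tilt is about 66° and the lock hangs in the grip. I'll clamp it at full force, lift, and carry it to the strip's middle, where pushing its lower edge against the strip will turn it past vertical.

>>> send_rows --series '[{"grip": 0.5, "x": 0, "y": 0, "z": 0, "twist": 0}, {"grip": 0.5, "x": 0, "y": 0, "z": 0, "twist": 0}, {"grip": 0.5, "x": 0, "y": 0, "z": -0.01, "twist": 0}, {"grip": 0.5, "x": 0, "y": 0, "z": -0.015, "twist": 0}, {"grip": 0.5, "x": 0, "y": 0, "z": -0.01, "twist": 0}]'

```text
time_s: 11.65
eef_pos: [0.4608, 0.2553, 0.0727]
tool_rot: [[-0.995, 0.103, 0.002], [0.103, 0.995, 0.001], [-0.002, 0.001, -1.0]]
ft_force: [-0.2, -0.0, -1.3]
grip_width: 0.0629
```

>>> send_rows --series '[{"grip": 0.5, "x": -0.01, "y": -0.015, "z": 0, "twist": 0}, {"grip": 0.5, "x": -0.02, "y": -0.028, "z": 0, "twist": 0}, {"grip": 0.5, "x": -0.022, "y": -0.031, "z": 0, "twist": 0}, {"grip": 0.5, "x": -0.022, "y": -0.031, "z": 0, "twist": 0}, {"grip": 0.5, "x": -0.022, "y": -0.031, "z": 0, "twist": 0}]'

```text
time_s: 12.15
eef_pos: [0.5428, 0.1086, 0.0723]
tool_rot: [[-0.995, 0.102, 0.002], [0.102, 0.995, 0.0], [-0.002, 0.001, -1.0]]
ft_force: [0.7, 0.5, -2.4]
grip_width: 0.0631
```

>>> send_rows --series '[{"grip": 0.5, "x": -0.022, "y": -0.031, "z": 0, "twist": 0}, {"grip": 0.5, "x": -0.022, "y": -0.031, "z": 0, "twist": 0}, {"grip": 0.5, "x": -0.018, "y": -0.028, "z": 0, "twist": 0}, {"grip": 0.5, "x": -0.01, "y": -0.019, "z": 0, "twist": 0}, {"grip": 0.5, "x": 0, "y": 0, "z": 0, "twist": 0}]'

```text
time_s: 12.65
eef_pos: [0.6042, -0.0091, 0.0726]
tool_rot: [[-0.994, 0.106, 0.004], [0.106, 0.994, -0.001], [-0.004, -0.001, -1.0]]
ft_force: [0.3, 0.7, -1.5]
grip_width: 0.0631
```

```bash
python3 -c "
from h import *
prof('w7',range(14,-70,-3),hi=.1)
st=state(); c,sn=np.cos(np.radians(5.95)),np.sin(np.radians(5.95)); d=(st['eef_pos'][:2]-[.6085,-.0068])*1000
print('u,v',d@[c,-sn],d@[sn,c])
s=dict(np.load('pics/w7.npz')); W=world(s); d=W[...,:2]*1000-[608.5,-6.8]; u=d@[c,-sn]; v=d@[sn,c]
for v0 in(-70,70):
  for k in range(10,56,3):
    m=(abs(u-k)<1)&(abs(v-v0)<15)&(s['z_map']>0)
    if m.sum()>10: print(v0,k,np.median(W[m][:,2]*1000).round(1),end='; ')
"
```

```text
[ 0.6042 -0.0091  0.0726] [ 0.26  0.7  -1.46] 0.06309 12.65
14 313 [0.3 1.  1.8]
11 307 [0.2 1.1 2.1]
8 1221 [ 0.9 83.  84.4]
5 1209 [ 0.9 84.4 85.9]
2 1199 [ 1.  85.9 87.2]
-1 807 [ 0.7 86.5 87.9]
-4 329 [ 0.3  1.2 50.2]
-7 328 [ 0.2  1.1 49.1]
-10 268 [0.3 1.1 1.8]
-13 276 [0.4 1.  1.9]
-16 261 [0.3 1.1 1.9]
-19 257 [0.2 1.  1.8]
-22 251 [0.2 0.9 1.7]
-25 658 [ 0.7  4.7 10.5]
-58 79 [0.6 1.3 2. ]
-61 223 [0.3 0.9 1.6]
-64 222 [0.2 1.  1.7]
-67 214 [0.4 1.  1.8]
u,v -5.4029911776974 -1.153338768668378
-70 10 1.1; -70 13 1.0; -70 16 1.0; -70 19 1.1; -70 22 7.8; -70 25 12.9; -70 28 13.0; -70 31 13.0; -70 34 12.9; -70 37 13.0; -70 40 13.1; -70 43 13.0; 70 10 1.1; 70 13 1.1; 70 16 1.0; 70 19 0.9; 70 22 7.6; 70 25 13.0; 70 28 13.0; 70 31 13.0; 70 34 13.1; 70 37 13.0; 70 40 13.2; 70 43 12.9; 70 46 12.7;
```

View pics/w7.png

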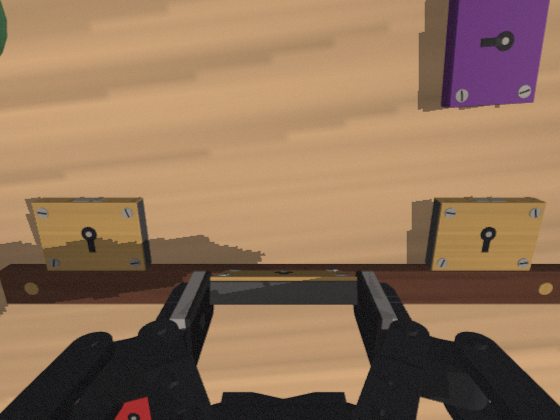

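The picture shows the brass side of the lock facing the robot and the lock square to the strip between the two brass locks at about (90,233) and (487,233). I'll lower it and push its lower edge into the strip, following the arc.

>>> send_rows --series '[{"grip": 0.5, "x": 0, "y": 0.001, "z": 0.013, "twist": 0}, {"grip": 0.5, "x": 0, "y": 0, "z": 0.013, "twist": 0}, {"grip": 0.5, "x": 0, "y": 0, "z": 0.008, "twist": 0}, {"grip": 0.5, "x": 0, "y": 0, "z": 0.004, "twist": 0}, {"grip": 0.5, "x": -0.003, "y": 0, "z": 0, "twist": 0}]'

```text
time_s: 13.2
eef_pos: [0.6039, -0.0043, 0.0328]
tool_rot: [[-0.995, 0.102, -0.003], [0.102, 0.995, 0.001], [0.003, 0.0, -1.0]]
ft_force: [1.2, -0.2, -1.8]
grip_width: 0.0632
```

>>> send_rows --series '[{"grip": 0.5, "x": -0.003, "y": 0, "z": 0, "twist": 0}, {"grip": 0.5, "x": -0.003, "y": 0, "z": -0.0005, "twist": 0}, {"grip": 0.5, "x": -0.003, "y": 0, "z": -0.0014, "twist": 0}, {"grip": 0.5, "x": -0.003, "y": 0, "z": -0.0013, "twist": 0}]'

```text
time_s: 13.6
eef_pos: [0.6147, -0.006, 0.0345]
tool_rot: [[-0.995, 0.103, -0.005], [0.103, 0.995, 0.001], [0.005, 0.0, -1.0]]
ft_force: [-3.8, 1.6, -0.1]
grip_width: 0.0631
```

```bash
cat >> h.py <<'E'
def uv():
    st=state(); c,sn=np.cos(np.radians(5.95)),np.sin(np.radians(5.95)); d=(st['eef_pos'][:2]-[.6085,-.0068])*1000
    print('u,v',d@[c,-sn],d@[sn,c])
E
python3 -c "
from h import *
prof('w8',range(14,-12,-2),hi=.1);uv()"
```

```text
[ 0.6147 -0.006   0.0345] [-3.82  1.59 -0.1 ] 0.06315 13.6
14 432 [0.2 1.1 1.9]
12 406 [0.2 1.  1.9]
10 963 [ 0.6 42.9 46.4]
8 1557 [ 0.8 44.4 46.9]
6 1537 [ 0.8 45.1 47.7]
4 1460 [ 0.9 46.3 48.3]
2 1427 [ 0.8 47.2 49. ]
0 1311 [ 0.8 47.8 49.4]
-2 867 [ 0.6  6.  49.1]
-4 428 [0.3 1.2 5.8]
-6 99 [0.1 0.9 1.6]
u,v 7.214599349200924 1.3763899684763454
```

>>> send_rows --series '[{"grip": 0.5, "x": -0.003, "y": 0, "z": -0.001, "twist": 0}, {"grip": 0.5, "x": -0.003, "y": 0, "z": -0.0008, "twist": 0}, {"grip": 0.5, "x": -0.003, "y": 0, "z": -0.0005, "twist": 0}, {"grip": 0.5, "x": -0.003, "y": 0, "z": -0.0002, "twist": 0}, {"grip": 0.5, "x": -0.003, "y": 0, "z": 0, "twist": 0}]'

```text
time_s: 14.15
eef_pos: [0.6321, -0.0082, 0.0385]
tool_rot: [[-0.995, 0.103, -0.0], [0.103, 0.995, 0.0], [0.0, 0.0, -1.0]]
ft_force: [-3.3, 3.0, 0.2]
grip_width: 0.0632
```

```bash
python3 -c "
from h import *
prof('w8',range(14,-12,-2),hi=.1);uv()"
```

```text
[ 0.6321 -0.0082  0.0385] [-3.32  2.96  0.18] 0.06317 14.15
14 3163 [ 1.5 23.2 39.2]
12 3644 [20.9 39.4 51.4]
10 711 [51.  51.9 52.8]
8 683 [51.3 52.  52.7]
6 613 [51.3 51.9 52.7]
4 614 [51.1 51.9 52.5]
2 601 [51.  51.7 52.4]
0 252 [50.8 51.5 52.2]
u,v 24.20693729781592 0.9645542790877404
```

>>> send_rows --series '[{"grip": 0.5, "x": -0.0032, "y": 0, "z": 0.0002, "twist": 0}, {"grip": 0.5, "x": -0.0032, "y": 0, "z": 0.0004, "twist": 0}, {"grip": 0.5, "x": -0.0032, "y": 0, "z": 0.0006, "twist": 0}, {"grip": 0.5, "x": -0.0032, "y": 0, "z": 0.0009, "twist": 0}, {"grip": 0.5, "x": -0.0032, "y": 0, "z": 0.0011, "twist": 0}]'

```text
time_s: 14.7
eef_pos: [0.6489, -0.0102, 0.0358]
tool_rot: [[-0.995, 0.103, 0.002], [0.103, 0.995, -0.001], [-0.002, -0.0, -1.0]]
ft_force: [-3.0, 0.2, 3.2]
grip_width: 0.0627
```

```bash
python3 -c "
from h import *
prof('w8',range(34,-12,-2),hi=.1);uv()"
```

```text
[ 0.6489 -0.0102  0.0358] [-3.04  0.19  3.18] 0.06266 14.7
34 602 [ 0.4  1.3 12. ]
32 1135 [ 0.6 12.1 15.6]
30 1090 [ 1.  16.6 19.8]
28 925 [18.8 21.5 24.1]
26 988 [22.8 25.6 28.4]
24 1031 [27.1 29.7 32.4]
22 1093 [30.9 33.7 36.3]
20 1173 [35.1 37.7 40.4]
18 1241 [38.9 41.6 44.2]
16 1312 [42.9 45.6 48.3]
14 1349 [46.8 49.6 52.1]
12 764 [50.4 51.6 52.6]
10 494 [50.4 51.1 51.8]
8 469 [49.4 50.1 51. ]
6 453 [48.4 49.1 49.8]
4 433 [47.5 48.2 48.9]
2 161 [46.8 47.6 48.1]
u,v 40.999581540717294 0.770724054934339
```

The lock now leans 27° past vertical with the brass cap facing up and back. I'll lift it clear, back off, and lay it down on the bench along the arc.

>>> send_rows --series '[{"grip": 0.5, "x": 0.002, "y": 0, "z": -0.006, "twist": 0}, {"grip": 0.5, "x": 0.01, "y": 0, "z": -0.002, "twist": 0}, {"grip": 0.5, "x": 0.017, "y": 0, "z": 0, "twist": 0}, {"grip": 0.5, "x": 0.02, "y": 0, "z": 0, "twist": 0}, {"grip": 0.5, "x": 0.02, "y": 0, "z": 0, "twist": 0}]'

```text
time_s: 15.25
eef_pos: [0.5783, -0.0028, 0.0434]
tool_rot: [[-0.995, 0.103, 0.002], [0.103, 0.995, -0.0], [-0.002, -0.0, -1.0]]
ft_force: [-0.4, 0.4, -1.4]
grip_width: 0.063
```

>>> send_rows --series '[{"grip": 0.5, "x": 0, "y": 0, "z": 0.004, "twist": 0}, {"grip": 0.5, "x": 0, "y": 0, "z": 0.004, "twist": 0}, {"grip": 0.746, "x": 0, "y": 0, "z": 0, "twist": 0}, {"grip": 0.746, "x": 0, "y": 0, "z": 0.0015, "twist": 0}, {"grip": 0.746, "x": 0, "y": 0, "z": 0, "twist": 0}]'

```text
time_s: 15.75
eef_pos: [0.5798, -0.0029, 0.0336]
tool_rot: [[-0.995, 0.103, 0.001], [0.103, 0.995, -0.0], [-0.001, -0.0, -1.0]]
ft_force: [-0.9, 0.4, -1.5]
grip_width: 0.0639
```

```bash
python3 -c "
from h import *
prof('w8',range(40,-2,-3),hi=.1);uv()"
```

```text
[ 0.5798 -0.0029  0.0336] [-0.85  0.41 -1.5 ] 0.0639 15.75
40 481 [0.3 1.1 1.9]
37 460 [0.3 1.1 1.9]
34 476 [0.4 1.1 1.8]
31 682 [0.5 1.6 9.1]
28 1094 [ 1.2 12.5 16.1]
25 1072 [17.4 20.7 24.2]
22 1131 [25.  28.3 31.5]
19 1318 [32.3 35.6 38.8]
16 1478 [39.7 43.1 46.5]
13 999 [46.7 49.  50.2]
10 527 [48.2 48.9 49.6]
7 506 [46.9 47.7 48.4]
4 454 [45.8 46.5 47.3]
1 51 [44.8 45.2 45.7]
u,v -29.06339352199116 0.9115372319812688
```

>>> send_rows --series '[{"grip": 0.742, "x": 0, "y": 0, "z": 0.002, "twist": 0}, {"grip": 0.742, "x": -0.0026, "y": 0, "z": 0.0013, "twist": 0}, {"grip": 0.742, "x": -0.0026, "y": 0, "z": 0.0015, "twist": 0}, {"grip": 0.742, "x": -0.0026, "y": 0, "z": 0.0017, "twist": 0}, {"grip": 0.742, "x": -0.0026, "y": 0, "z": 0.0019, "twist": 0}]'

```text
time_s: 16.3
eef_pos: [0.5912, -0.0039, 0.0262]
tool_rot: [[-0.995, 0.103, 0.003], [0.103, 0.995, -0.0], [-0.003, 0.0, -1.0]]
ft_force: [1.5, 0.0, 3.8]
grip_width: 0.0636
```

```bash
python3 -c "
from h import *
prof('w8',range(40,-6,-3),hi=.1);uv()"
```

```text
[ 0.5912 -0.0039  0.0262] [1.47 0.03 3.78] 0.06357 16.3
40 918 [0.5 1.8 9.9]
37 849 [ 9.7 12.  14. ]
34 826 [14.3 16.  17.8]
31 878 [18.  19.8 21.8]
28 911 [21.9 23.8 25.6]
25 977 [25.8 27.5 29.5]
22 985 [29.5 31.4 33.2]
19 1104 [33.2 35.2 37.1]
16 1117 [37.2 39.  41. ]
13 1123 [40.9 42.7 44.3]
10 494 [42.2 43.2 99.6]
7 351 [39.8 40.8 41.9]
4 309 [37.5 38.6 39.5]
u,v -17.23479398076995 1.0266226122395272
```

>>> send_rows --series '[{"grip": 0.742, "x": -0.0023, "y": 0, "z": 0.002, "twist": 0}, {"grip": 0.742, "x": -0.0022, "y": 0, "z": 0.0021, "twist": 0}, {"grip": 0.742, "x": -0.002, "y": 0, "z": 0.0023, "twist": 0}, {"grip": 0.742, "x": -0.0018, "y": 0, "z": 0.0024, "twist": 0}, {"grip": 0.742, "x": -0.0016, "y": 0, "z": 0.0025, "twist": 0}]'

```text
time_s: 16.85
eef_pos: [0.6013, -0.0051, 0.0148]
tool_rot: [[-0.995, 0.103, 0.004], [0.103, 0.995, -0.001], [-0.004, -0.0, -1.0]]
ft_force: [3.6, -0.1, 4.4]
grip_width: 0.0634
```

```bash
python3 -c "
from h import *
prof('w8',range(50,-6,-4),hi=.1);uv()"
```

```text
[ 0.6013 -0.0051  0.0148] [ 3.65 -0.07  4.43] 0.06344 16.85
50 626 [0.3 1.1 1.8]
46 1179 [ 0.6 11.6 13.1]
42 815 [13.5 14.6 15.8]
38 841 [15.8 17.  18.2]
34 849 [18.4 19.5 20.7]
30 866 [20.7 22.  23.2]
26 876 [23.2 24.4 25.6]
22 908 [25.6 26.9 28. ]
18 2179 [28.6 92.2 98.9]
14 1720 [30.9 32.8 96.9]
10 1880 [33.4 88.4 91.9]
u,v -7.858633856205614 0.8346841531670081
```

>>> send_rows --series '[{"grip": 0.742, "x": -0.002, "y": 0, "z": 0.003, "twist": 0}, {"grip": 0.742, "x": -0.0016, "y": 0, "z": 0.003, "twist": 0}, {"grip": 0.742, "x": -0.001, "y": 0, "z": 0.003, "twist": 0}, {"grip": 0.742, "x": -0.0008, "y": 0, "z": 0.003, "twist": 0}, {"grip": 0.742, "x": -0.0004, "y": 0, "z": 0.003, "twist": 0}]'

```text
time_s: 17.4
eef_pos: [0.604, -0.0054, -0.0021]
tool_rot: [[-0.995, 0.103, -0.002], [0.103, 0.995, 0.0], [0.002, -0.0, -1.0]]
ft_force: [1.3, -0.4, 1.8]
grip_width: 0.0634
```

```bash
python3 -c "
from h import *
prof('w8',range(54,-6,-4),hi=.1);uv()"
```

```text
[ 0.604  -0.0054 -0.0021] [ 1.29 -0.42  1.78] 0.06337 17.4
54 786 [0.4 1.1 1.9]
50 1645 [ 0.8 11.  13.5]
46 901 [12.7 13.5 14.2]
42 869 [13.1 14.  14.7]
38 870 [13.7 14.4 15.2]
34 849 [14.2 14.9 15.7]
30 838 [14.6 15.5 16.3]
26 837 [15.1 15.9 16.7]
22 818 [15.6 16.4 17.2]
18 2670 [16.6 79.2 84.5]
14 1515 [16.8 18.3 80.1]
10 1719 [17.4 71.9 75.1]
6 570 [17.4 18.1 18.9]
u,v -4.875280687613536 0.9617674231355503
```

>>> send_rows --series '[{"grip": 0.742, "x": 0, "y": 0, "z": 0.0015, "twist": 0}, {"grip": 0.745, "x": 0, "y": 0, "z": 0.001, "twist": 0}, {"grip": 0.748, "x": 0, "y": 0, "z": 0, "twist": 0}, {"grip": 0.749, "x": 0, "y": 0, "z": 0, "twist": 0}, {"grip": 0.75, "x": 0, "y": 0, "z": 0, "twist": 0}]'

```text
time_s: 17.95
eef_pos: [0.604, -0.0053, -0.0041]
tool_rot: [[-0.995, 0.103, -0.002], [0.103, 0.995, 0.0], [0.002, 0.0, -1.0]]
ft_force: [-0.4, 0.9, 0.4]
grip_width: 0.0638
```

```bash
python3 -c "
from h import *
prof('w8',range(54,-6,-8),hi=.06);uv()"
```

```text
[ 0.604  -0.0053 -0.0041] [-0.36  0.89  0.45] 0.06377 17.95
54 799 [0.3 1.1 1.8]
46 875 [12.3 13.1 13.8]
38 835 [12.3 13.1 13.8]
30 801 [12.4 13.2 14. ]
22 740 [12.4 13.1 13.9]
14 706 [12.4 13.1 13.8]
6 672 [12.3 13.  13.7]
-2 58 [0.9 1.4 2. ]
u,v -4.423502497941263 1.0348323649267517
```

The lock is flat with the brass cap up. I'll open slightly, slide the fingers back to its middle, and measure its edges.

>>> send_rows --series '[{"grip": 0.83, "x": 0, "y": 0, "z": 0, "twist": 0}, {"grip": 0.83, "x": 0, "y": 0, "z": 0, "twist": 0}, {"grip": 0.83, "x": 0.008, "y": 0, "z": 0, "twist": 0}, {"grip": 0.83, "x": 0.012, "y": 0, "z": 0, "twist": 0}, {"grip": 0.83, "x": 0.006, "y": 0, "z": 0, "twist": 0}]'

```text
time_s: 18.5
eef_pos: [0.5768, -0.0024, -0.0041]
tool_rot: [[-0.995, 0.103, -0.002], [0.103, 0.995, 0.0], [0.002, 0.0, -1.0]]
ft_force: [-0.4, -0.5, -0.1]
grip_width: 0.071
```

```bash
python3 -c "
from h import *
prof('w9',list(range(32,18,-1))+list(range(-14,-28,-1))+list(range(-44,-54,-1)),hi=.06);uv()"
```

```text
[ 0.5768 -0.0024 -0.0041] [-0.37 -0.46 -0.07] 0.07104 18.5
32 695 [0.3 1.1 1.8]
31 701 [0.3 1.1 1.8]
30 690 [0.4 1.1 1.8]
29 663 [0.3 1.1 1.8]
28 668 [0.3 1.1 1.7]
27 672 [0.2 1.1 1.8]
26 665 [0.3 1.1 1.8]
25 680 [0.2 1.  1.9]
24 1818 [ 0.7  5.2 12.1]
23 1978 [ 0.9  7.4 13. ]
22 1978 [ 1.6  9.6 13.3]
21 870 [10.4 12.9 13.7]
20 742 [12.4 13.  13.8]
19 736 [12.4 13.1 13.8]
-14 597 [12.3 13.  13.6]
-15 608 [12.4 13.  13.6]
-16 588 [12.4 13.1 13.7]
-17 577 [12.4 13.1 13.8]
-18 574 [12.4 13.  13.7]
-19 578 [12.4 13.  13.7]
-20 584 [12.4 13.1 13.7]
-21 568 [12.4 13.1 13.7]
-22 493 [12.3 13.  13.6]
-23 321 [12.2 12.9 13.5]
-24 134 [12.1 12.8 13.4]
-25 23 [11.9 12.3 12.5]
-44 450 [0.3 0.9 1.7]
-45 450 [0.3 1.  1.7]
-46 436 [0.3 1.  1.7]
-47 428 [0.4 1.  1.6]
-48 425 [0.4 1.  1.6]
-49 436 [0.3 1.  1.6]
-50 428 [0.3 1.  1.6]
-51 450 [0.3 1.  1.8]
-52 762 [0.5 1.7 6.9]
-53 1179 [0.7 3.3 7.1]
u,v -32.79297004348721 1.1422568157344466
```

View pics/w9.png

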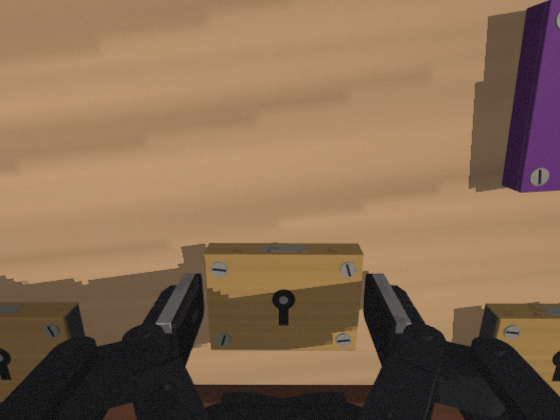

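The wrist view shows the lock flat, brass cap and four screws up, between the fingers at (206–362, 254–350), with the side locks' inner ends at about (70,315) and (490,315). Next I'll get the side locks' inner ends and the strip face by depth, then close and slide the lock in.

```bash
python3 -c "
from h import *
s=dict(np.load('pics/w9.npz')); st=state(); W=world(s); Q=(W-st['eef_pos'])@st['tool_rot']*1000; z=W[...,2]*1000
top=(z>11.8)&(z<14.5)
for x0 in(-26,-29,-32,-35):
  m=top&(abs(Q[...,0]-x0)<1.5); y=Q[...,1][m]
  a=y[(y<-60)]; b=y[y>60]
  print(x0,len(a),len(b),a.max() if len(a) else 0,b.min() if len(b) else 0)
m=top&(abs(Q[...,1])<36)&(abs(Q[...,0]-18)<3); y=Q[...,1][m]; print('lock y',np.percentile(y,[1,99]),y.min(),y.max())
m=top&(abs(Q[...,0]-18)>-1)&(z>11.8)
for y0 in(-25,0,25):
  m=(z>11.8)&(z<14.5)&(abs(Q[...,1]-y0)<3); x=Q[...,0][m]; x=x[x>-30]; print(y0,x.min(),x.max())
"
```

```text
-26 266 228 -102.76691252774035 103.81512289877944
-29 226 178 -106.0670830442491 107.05162077638978
-32 203 154 -108.85956301102034 110.17294515126545
-35 180 138 -111.77833028119494 112.53355650519644
lock y [-30.4778919   31.76833283] -31.292752705542764 32.636833390250096
-25 -24.08242712971819 22.767798421130912
0 -24.79437223173339 22.463415710879104
25 -24.597147588667756 22.552461979514106
```

>>> send_rows --series '[{"grip": 0.7, "x": 0, "y": 0, "z": 0, "twist": 0}, {"grip": 0.7, "x": 0, "y": 0, "z": 0, "twist": 0}, {"grip": 0.7, "x": 0, "y": 0, "z": 0, "twist": 0}]'

```text
time_s: 18.85
eef_pos: [0.5792, -0.0028, -0.0037]
tool_rot: [[-0.995, 0.103, 0.0], [0.103, 0.995, -0.0], [-0.0, -0.0, -1.0]]
ft_force: [0.3, 0.1, -1.2]
grip_width: 0.0636
```

>>> send_rows --series '[{"grip": 0.7, "x": -0.006, "y": -0.001, "z": 0, "twist": 0}, {"grip": 0.7, "x": -0.008, "y": 0, "z": 0, "twist": 0}, {"grip": 0.7, "x": -0.007, "y": 0, "z": 0, "twist": 0}, {"grip": 0.7, "x": -0.004, "y": 0, "z": 0, "twist": 0}, {"grip": 0.7, "x": 0, "y": 0, "z": 0, "twist": 0}]'

```text
time_s: 19.35
eef_pos: [0.6052, -0.0066, -0.0035]
tool_rot: [[-0.995, 0.103, 0.001], [0.103, 0.995, -0.0], [-0.001, -0.0, -1.0]]
ft_force: [-0.7, 0.7, -1.5]
grip_width: 0.0636
```

>>> send_rows --series '[{"grip": 0.7, "x": -0.001, "y": 0, "z": 0, "twist": 0}, {"grip": 0.7, "x": -0.001, "y": 0, "z": 0, "twist": 0}, {"grip": 0.7, "x": 0, "y": 0, "z": 0, "twist": 0}]'

```text
time_s: 19.65
eef_pos: [0.6058, -0.0065, -0.0037]
tool_rot: [[-0.995, 0.103, -0.0], [0.103, 0.995, -0.0], [0.0, -0.0, -1.0]]
ft_force: [0.7, -0.5, -1.8]
grip_width: 0.0631
```

```bash
python3 -c "
from h import *
prof('w10',[20],hi=.06);uv()"
```

```text
[ 0.6058 -0.0065 -0.0037] [ 0.74 -0.55 -1.84] 0.06314 19.65
20 734 [12.4 13.1 13.9]
u,v -2.785328607450213 0.021812061265254257
```

>>> send_rows --series '[{"grip": 0.7, "x": -0.001, "y": 0, "z": 0, "twist": 0}, {"grip": 0.7, "x": -0.001, "y": 0, "z": 0, "twist": 0}, {"grip": 0.7, "x": 0, "y": 0, "z": 0, "twist": 0}]'

```text
time_s: 20.0
eef_pos: [0.6071, -0.0066, -0.0038]
tool_rot: [[-0.995, 0.103, -0.002], [0.103, 0.995, 0.0], [0.002, -0.0, -1.0]]
ft_force: [-1.8, -0.1, -0.3]
grip_width: 0.0636
```

>>> send_rows --series '[{"grip": 0.7, "x": -0.001, "y": 0, "z": 0, "twist": 0}, {"grip": 0.7, "x": 0, "y": 0, "z": 0, "twist": 0}]'

```text
time_s: 20.2
eef_pos: [0.607, -0.0066, -0.0038]
tool_rot: [[-0.995, 0.103, -0.004], [0.103, 0.995, 0.0], [0.005, -0.0, -1.0]]
ft_force: [-5.0, 0.7, 2.2]
grip_width: 0.0631
```

>>> send_rows --series '[{"grip": 0.7, "x": -0.001, "y": 0, "z": 0, "twist": 0}, {"grip": 0.7, "x": 0, "y": 0, "z": 0, "twist": 0}, {"grip": 0.76, "x": 0, "y": 0, "z": 0, "twist": 0}, {"grip": 0.83, "x": 0, "y": 0, "z": 0, "twist": 0}, {"grip": 0.83, "x": 0, "y": 0, "z": 0, "twist": 0}]'

```text
time_s: 20.7
eef_pos: [0.6112, -0.0071, -0.0029]
tool_rot: [[-0.995, 0.103, 0.003], [0.103, 0.995, -0.0], [-0.003, -0.0, -1.0]]
ft_force: [0.5, -0.2, -0.4]
grip_width: 0.0709
```

>>> send_rows --series '[{"grip": 0.85, "x": 0, "y": 0, "z": -0.005, "twist": 0}, {"grip": 0.85, "x": 0, "y": 0, "z": -0.015, "twist": 0}, {"grip": 0.85, "x": 0, "y": 0, "z": -0.03, "twist": 0}, {"grip": 0.85, "x": 0.03, "y": 0, "z": -0.04, "twist": 0}, {"grip": 0.85, "x": 0.03, "y": 0, "z": -0.03, "twist": 0}]'

```text
time_s: 21.2
eef_pos: [0.5517, -0.0011, 0.1201]
tool_rot: [[-0.995, 0.103, 0.005], [0.103, 0.995, -0.001], [-0.005, -0.0, -1.0]]
ft_force: [1.0, 0.9, 1.4]
grip_width: 0.0722
```

>>> send_rows --series '[{"grip": 0.85, "x": 0.04, "y": 0, "z": -0.03, "twist": 0}, {"grip": 0.85, "x": 0.03, "y": 0, "z": -0.02, "twist": 0}, {"grip": 0.85, "x": 0, "y": 0, "z": 0, "twist": 0}, {"grip": 0.85, "x": 0, "y": 0, "z": 0, "twist": 0}]'

```text
time_s: 21.6
eef_pos: [0.4815, 0.0063, 0.1684]
tool_rot: [[-0.995, 0.103, 0.005], [0.103, 0.995, -0.001], [-0.005, -0.0, -1.0]]
ft_force: [0.1, 0.2, 0.6]
grip_width: 0.0729
```

```bash
python3 -c "
from h import *
s=wrist('w11')
t=grab('top','t2'); c=t['pixels'][150:300,90:390,::-1]; cv2.imwrite('pics/c5.png',cv2.resize(c,None,fx=2.6,fy=2.6,interpolation=2))
"
```

```text
(no output)
```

View pics/w11.png

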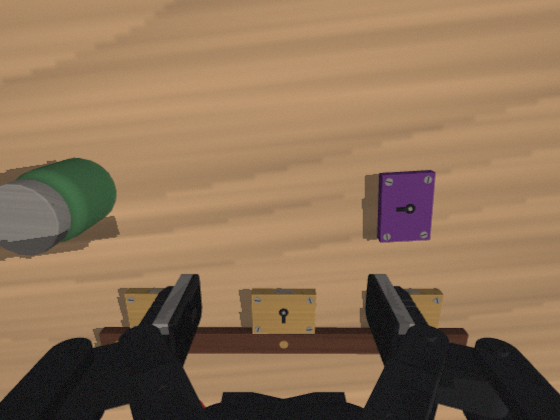

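The wrist view shows the lock cap up at (251–316, 293–334), flush with the strip. Its middle is at column 283.5, which matches the side locks' outer-edge midpoint at 283 and the strip's middle screw at 284. One last top-view check.

View pics/c5.png

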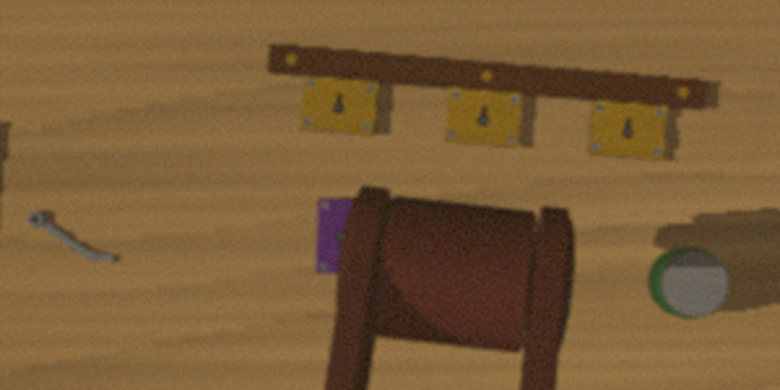

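```bash
python3 -c "
from h import *
s=dict(np.load('pics/w11.npz')); W=world(s); c,sn=np.cos(np.radians(5.95)),np.sin(np.radians(5.95)); d=W[...,:2]*1000-[608.5,-6.8]; u=d@[c,-sn]; v=d@[sn,c]; z=W[...,2]*1000
for v0 in(-22,0,22):
  print(v0,[(k,np.median(z[(abs(u-k)<1)&(abs(v-v0)<6)]).round(1)) for k in(-34,-28,-25,-23,-21,-18,-8,0,8,16,20,22,24,26,30)])
a=dict(np.load('pics/top.npz'))['pixels'].astype(int);b=dict(np.load('pics/t2.npz'))['pixels'].astype(int)
D=abs(a-b).sum(2)[150:300,90:390]
for n,(x0,x1,y0,y1) in dict(left=(300,380,75,136),right=(588,668,100,160),tail=(25,120,205,265),jar=(645,730,245,320)).items(): q=D[int(y0/2.6):int(y1/2.6),int(x0/2.6):int(x1/2.6)]; print(n,q.mean().round(1),q.max())
"
```

```text
-22 [(-34, np.float64(1.2)), (-28, np.float64(1.2)), (-25, np.float64(7.4)), (-23, np.float64(13.1)), (-21, np.float64(13.6)), (-18, np.float64(13.1)), (-8, np.float64(12.7)), (0, np.float64(13.2)), (8, np.float64(13.0)), (16, np.float64(13.5)), (20, np.float64(13.0)), (22, np.float64(12.8)), (24, np.float64(13.0)), (26, np.float64(13.0)), (30, np.float64(12.9))]
0 [(-34, np.float64(0.9)), (-28, np.float64(1.2)), (-25, np.float64(6.9)), (-23, np.float64(12.7)), (-21, np.float64(12.7)), (-18, np.float64(13.1)), (-8, np.float64(13.1)), (0, np.float64(13.2)), (8, np.float64(13.1)), (16, np.float64(13.1)), (20, np.float64(12.9)), (22, np.float64(12.7)), (24, np.float64(12.9)), (26, np.float64(13.2)), (30, np.float64(13.1))]
22 [(-34, np.float64(1.3)), (-28, np.float64(1.0)), (-25, np.float64(7.0)), (-23, np.float64(12.7)), (-21, np.float64(13.1)), (-18, np.float64(13.3)), (-8, np.float64(13.0)), (0, np.float64(13.0)), (8, np.float64(13.0)), (16, np.float64(13.5)), (20, np.float64(12.8)), (22, np.float64(12.9)), (24, np.float64(12.8)), (26, np.float64(12.9)), (30, np.float64(12.8))]
left 20.6 65
right 20.8 54
tail 22.2 51
jar 24.9 120
```

The keyholes sit at columns 339, 484 and 628, evenly spaced. The lock's top is level, with no gap to the strip, and the side locks, hammer tail and jar have not moved. Handing in.

```bash
python3 -c "
from h import *
print(hand_in(), state()['time_s'])"
```

```text
the job is handed in; nothing more can be done
the job is handed in; nothing more can be done
```

The third lock is turned over and in place: brass cap up, flat, against the strip and midway between the other two. I handed it in at about 21.7 s of the 67 s allowed; no verdict is reported.

**How it was done:** The tool can only shift and twist, so I pinched the lock lightly near one long edge and lifted. The far edge stayed on the bench while the lock pivoted to about 66°. I then clamped it, carried it to the strip and pushed its lower edge against the strip until it leaned 27° past vertical. Finally I laid it down along an arc, regripped it at its middle, slid it into contact with the strip and let go.

**Last checks:**
- **Flatness and contact:** the cap reads level at about 13 mm on a bench that reads 1 mm, so it lies flat at its 12 mm thickness. There is no visible gap to the strip at three points along the long side, and the push in ended at about 5 N.
- **Position:** the keyholes in the top view are at columns 339, 484 and 628, so the middle lock is within about 1 px (under 1 mm) of the midpoint.
- **Bystanders:** the side locks, jar and hammer tail are at the same pixels as before. I did not check the count wheel in the last picture, but the arm never went near it.

**What went wrong or disagreed:**
- **First closing:** it was too high, so the fingertips pressed on the lock's top with about 17 N and may have nudged it a few millimetres.
- **First light lift:** it slipped about 5 mm in the pads, so I laid the lock down and repeated it with a slightly tighter grip.
- **Cameras:** the top and wrist cameras disagreed by 3–4 mm on where the lock started. That did not affect the final placing.

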